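# Try a taper plug gauge in a drill socket and knock it loose with the drift

## Robot

A 6-joint arm with a two-finger parallel gripper is mounted at the origin on the work surface. World frame = base frame: x ahead of the robot, y to its left, z up, the work surface at z = 0. Lengths are in m, angles in degrees, forces in N, time in s.
With the tool pointing down it reaches from about 0.3 to 0.75 m from the base axis. Payload 8.5 kg.
Tool frame: the origin (TCP) lies at the very end of the fingers, on their centre line; the grasp point (between the pads) lies env.pinch_z behind it (env.pinch_z is the distance from the TCP to the grasp point, in m); z points along the fingers, y is the line along which they close (so a half turn about z gives the same grasp; the last joint's range is limited). The gripper opens to 85 mm and grips with 20 to 120 N. Pads are 22 mm wide; open, the fingers measure 114 mm over their backs; the gripper's body (76 mm by 85 mm) begins 54 mm behind the grasp point. The pads swing forward as they close: fully open they stand 13 mm farther back than shut.
Start: joints at [63.123, 21.807, 74.336, -0, 83.858, -12.336], TCP at [0.138, 0.532, 0.231] pointing down, gripper open.
Joint ranges: [-178.18, 178.18], [-50.72, 133.34], [12.68, 142.11], [-81.47, 261.47], [9.98, 163.14], [-165.26, 165.26]. Speed limits (degrees/s): [136.94, 136.94, 180, 180, 180, 180].

## Interface

Orientations are given as a 3x3 rotation matrix whose columns are the frame's x, y, z axes.
In Python, from rig import telemetry, get_image, env gives the robot as it stands. The module is installed in compiled form; this text tells all that it offers.
- The arm moves only by the tool apply_moves, never from a script. Its argument "series" is a list of rows, each a list of 7 numbers: the shift along the tool's x, y, z in mm, then the turn, a rotation vector about the tool's x, y, z in degrees, then the opening, from 0 (shut) to 1 (fully open). A call has 1 to 12 rows; each row shifts and turns the commanded pose from where the row before left it, along the tool's axes as they then stand; what a row does not reach is not made up. A row lasts 1/8 s, in which the tool goes at most 62.5 mm and 10.7 degrees, less where a joint would pass 70% of its speed; a pose out of reach is approached as far as the arm can. A call with a gripper value outside its range is refused whole. The fingers move at their own pace and stop on an object; "grip_force" is the grip in N (left out, the last holds). Time passes only in rows, so rows that do not move let the fingers close. It gives the time, the measured TCP pose, the force, the opening and the grip force at its end, in the units of the state.
- telemetry.observe(): the state, without advancing time (a new reading comes with each control period).
- get_image(name): name is "side" or "top" or "wrist"; returns a dict with "frame" (480x640x3 uint8, red, green, blue), "z_map" (480x640 float32, m along the optical axis (not along the pixel's ray), 0 where there is no reading), "vertical_fov" (degrees; the focal length in pixels is half the picture's height over the tangent of half this angle, whatever the lens; pixels are square), "cx", "cy" (the principal point, pixels), "dist" ([k1, k2, p1, p2, k3] as OpenCV has them; the pictures are not rectified), "eye" and "attitude" of the camera in the world; the wrist camera has in their place "mount" (4x4, takes a point from camera to tool coordinates, whose origin is the TCP and whose axes are the flange's). Camera axes: x right, y up, looking along -z (the intrinsics and any distortion apply to the point x, -y, -z); pixel columns grow to the right and rows downward; lengths in m; the calibration is good to about 2 mm. A picture is of the moment at which its call begins: read the wrist's pose just before it.
- env.close_job(): hands the job in; it is judged then, once.
The state is a dict: "time_s": time; "q": joint angles; "qvel": joint speeds; "joint_efforts": joint torques, N m; "position": TCP position; "tool_rot": TCP orientation; "ft_force": force on the tool from outside, world axes, zero at the start; "wrist_torque": the same for the moment, N m; "grip_width": finger opening in m; "gripper_force": force on a finger pad.
Only numpy, scipy, OpenCV 4.12 (cv2) and the standard library are available. Lean on these libraries where they do the work, as an engineer would, in place of code of your own. Each camera call takes 0.05 s, during which the arm holds its last target. There are 200 camera calls.

## Task

Try the hex-handled taper gauge from the rack in the extension socket held in the vice: with a twisting push, tang in the slot, seat it fully home and let go so that the taper alone holds it, not pushing so hard that the socket slips down in the jaws. Then drive the large drift through the slot under the tang until it knocks the gauge loose and lifts it about a centimetre, and let go, leaving the gauge standing loose on the drift. Do not pull the gauge out or drop it in, and leave the other tools alone.

Things in the scene. Friction and masses are not known exactly. Their poses are not given: they have to be found in the camera images.
- gauge: steel taper plug gauge, about 0.4 kg, hung upright by its collar in one of the rack's three holes. Origin on its axis at the tang's end, z up the axis. Tang flat, 8 mm thick (x), 17 mm wide (y), z 0 to 18 mm. Taper 1:20, diameter 20 mm at z 18 to 23.8 mm at z 93. Collar diameter 30 mm, z 97 to 103. Hexagon handle 24 mm across flats, z 103 to 147, a pair of flats facing +x and -x
- gauge_grip (a point): on the gauge's axis at mid-height of the hexagon handle, 125 mm above the tang's end; axes as the gauge
- slot (a point): point on the upright axis of the extension socket (steel, diameter 36 mm, held in the vice), at the floor of its drift slot; z up. The slot goes right through along y: 9.6 mm wide (x), 36 mm long (y), z 0 to 34 mm. A tang across the slot is stopped at z 34; within about 5 degrees of y it drops in. Gauge fully home: tang's end at z 14 mm, at most 1 mm higher
- mouth (a point): centre of the socket's open top (bore 24 mm, taper 1:20), 107 mm above the slot floor; the collar stays 4 mm above it when the gauge is home. The taper bites over the last 4 mm: a straight push would need some 30 N, but 12 to 18 N held while turning to and fro 3 or 4 degrees (all that the slot allows the tang) sinks it home, where friction holds it
- socket (a joint): how far the socket has slipped down in the vice's jaws (m), 0 at the start; a downward push of more than about 23 N makes it slip
- vice: steel machine vice bolted down. Origin on the bench under the socket's axis; axes as the slot's: screw along x, jaws 100 mm wide along y with their top at z 55 mm, 12 mm below the slot floor; base 120 mm wide in y, 12 mm high
- rack: grey steel rack, a plate 85 x 235 mm on two cheeks, top at z 106 mm, holes of diameter 26 mm at y -75, 0 and 75 mm with a tool hung in each; origin on the bench under its centre; fixed
- drift: large steel drift (flat wedge), 0.24 kg, standing on its straight lower edge in a slotted block. Origin at its tip on the lower edge, z up; it extends to y -185 mm. 8 mm thick (x; last 3 mm of the tip 5.5). Height 8 mm at the tip, growing 0.15 mm per mm to 29 mm at y -140, then level. It meets the tang of a seated gauge with its tip 32 mm past the socket's axis
- drift_grip (a point): on the drift 165 mm from its tip, 15 mm above its lower edge, clear of the block: a place to pinch it across its 8 mm. Driving the seated gauge loose takes a push of 5 to 15 N; once loose the gauge rises 0.15 mm per mm
- drift_block: wooden block 60 x 90 x 30 mm with a slot along its y, floor at z 12 mm, in which the drift stands; fixed; origin under its centre
- chuck_arbor: drill chuck (dark, diameter 41 mm, 57 mm high) on a taper arbor, hung in the rack; leave alone; origin at the tang's end
- live_centre: pointed live centre (diameter 38 mm, 49 mm high above its collar) hung in the rack; leave alone; origin at the tang's end
- sleeve: steel reducing sleeve, diameter 30 mm, 100 mm high, standing on the bench; leave alone; origin under it
- oil_bottle: white oil bottle, diameter 54 mm, 150 mm high; leave alone; origin under it
- spanner: spanner, 200 mm, lying on the bench along its x; leave alone; origin at its middle
- hammer: hammer, 280 mm, lying on the bench along its x; leave alone; origin at its middle
- small_drift: small drift, 140 mm long (x), 22 mm wide, 6 mm thick, lying flat on the bench; leave alone; origin at its middle
There are look-alikes about, which are no part of the job. What is shaped like the drift but purple or yellow is not meant.

How it is judged (in metres and radians):
On the way, in this order (a step that is already met when the one before it is completed fails the run):
1. the gauge is fully home in the socket, tang in the slot, and let go (z of gauge in the frame of slot below 0.015 m and horizontal distance between gauge and slot below 0.003 m and contact force between the fingers and gauge below 0.2 N), for 0.3 s.
2. the drift, in the slot, bears on the tang of the seated gauge (z of gauge in the frame of slot below 0.017 m and contact force between drift and gauge above 1 N and contact force between the fingers and gauge below 0.2 N), for 0.02 s.
3. the drift has lifted the gauge out of its bite (z of gauge in the frame of slot above 0.019 m and contact force between drift and gauge above 0.5 N and contact force between the fingers and gauge below 0.2 N), for 0.1 s.
At the end, for the whole second after the job is handed in: the gauge stands upright in the socket, its tang's end 19 to 34 mm above the slot floor (5 to 20 mm above home), at rest on the drift, which lies still in the slot; the socket is within 1.5 mm of its height in the jaws; the robot holds nothing (z of gauge in the frame of slot between 0.019 and 0.034 m and horizontal distance between gauge and slot below 0.004 m and angle between gauge's own z axis and vertical below 0.08 rad and contact force between drift and gauge above 0.3 N and x of drift in the frame of slot between -0.008 and 0.008 m and linear speed of each of gauge, drift below 0.02 m/s and value of joint socket below 0.0015 m); the robot touches nothing.
It fails at once if the socket is pushed down in the vice's jaws by more than 1.5 mm (value of joint socket above 0.0015 m).
It fails at once if the gauge is dropped into the socket (falling free in the bore at over 0.25 m/s) (horizontal distance between gauge and slot below 0.015 m and z of gauge in the frame of slot below 0.12 m and contact force between the fingers and gauge below 0.1 N and linear speed of gauge above 0.25 m/s).
It fails at once if another tool on the bench or in the rack is disturbed (moved over 20 mm) (distance of any of chuck_arbor, live_centre, sleeve, oil_bottle, spanner, hammer, small_drift from where it was at the start of the episode above 0.02 m).
It also fails if it takes over 72 s, if anything falls off the work surface, if the arm or the gripper's body presses on something with over 40 N, if the wrist force passes 120 N, or if a joint passes its speed limit or range.

## Working session

There is one attempt and no reset: what is moved stays moved. The work goes in short steps, Python scripts to look and compute and a tool call to move; the robot and the scene stay as the last step left them, time stands still between calls to the robot, and variables do not carry over. Pictures are saved under pics/ and viewed, at most 10 in all, crops included, and the job is handed in when it is done.

Besides the shell and the picture viewer there is one more tool, called as name(argument=value, ...) on one line, values as JSON. apply_moves: Moves the arm, as the interface text tells. Its arguments: {"type":"object","properties":{"series":{"type":"array"},"grip_force":{"type":"number"}},"required":["series"]}

```bash
mkdir -p pics
cat > h.py <<'E'
import numpy as np, cv2
from rig import telemetry, get_image, env
def cam(name):
    s=telemetry.observe(); im=get_image(name)
    f=240/np.tan(np.radians(im["vertical_fov"]/2)); K=np.array([[f,0,im["cx"]],[0,f,im["cy"]],[0,0,1]])
    if "eye" in im: R=np.array(im["attitude"]); t=np.array(im["eye"])
    else:
        M=np.array(im["mount"]); T=np.eye(4); T[:3,:3]=s["tool_rot"]; T[:3,3]=s["position"]; W=T@M; R=W[:3,:3]; t=W[:3,3]
    return dict(rgb=im["frame"],z=im["z_map"],K=K,d=np.array(im["dist"],float),R=R,t=t)
def world(c):
    v,u=np.mgrid[0:480,0:640].astype(float)
    p=cv2.undistortPoints(np.stack([u.ravel(),v.ravel()],1)[:,None],c["K"],c["d"])[:,0]
    z=c["z"].ravel(); P=np.stack([p[:,0]*z,-p[:,1]*z,-z],1)
    W=P@c["R"].T+c["t"]; W[z<=0]=np.nan
    return W.reshape(480,640,3)
def save(c,n): cv2.imwrite(f"pics/{n}.png",c["rgb"][:,:,::-1])
E
python3 - <<'E'
from h import *
s=telemetry.observe(); print(s,env.pinch_z)
for n in("side","top"):
    c=cam(n); save(c,n+"0"); np.savez(n+"0.npz",**c); print(n,c["t"],c["R"][:,2],c["d"],c["K"][0,0])
E
```

```text
{'time_s': 0.0, 'q': array([ 6.31224803e+01,  2.18400739e+01,  7.43839508e+01,  6.22560405e-04,
        8.38582120e+01, -1.23366181e+01]), 'qvel': array([ 0.03085854, -0.05949503, -0.02607204, -0.1056551 , -0.12333109,
        0.01795298]), 'joint_efforts': array([-1.50932854e-03, -4.48468995e+01, -2.31267840e+01, -3.31651036e-04,
        4.86966746e-03, -9.12215370e-07]), 'position': array([0.13796278, 0.5321173 , 0.23072509]), 'tool_rot': array([[-9.67968257e-01,  2.51071741e-01, -6.58514059e-04],
       [ 2.51072404e-01,  9.67967469e-01, -1.27536854e-03],
       [ 3.17211185e-04, -1.39985098e-03, -9.99998970e-01]]), 'ft_force': array([ 0.23757057, -0.50779738, -0.48568997]), 'wrist_torque': array([-0.01323353, -0.00380592, -0.0208523 ]), 'gripper_force': 0.0, 'grip_width': 0.0855096990879136} 0.0187
side [ 0.46702037 -0.8917613   1.0658766 ] [-0.06231544 -0.68774931  0.72326874] [0.02980833 0.         0.         0.         0.        ] 494.2401926130574
top [ 0.47130144 -0.01497707  1.23655355] [-5.28309914e-02 -1.75811017e-04  9.98603453e-01] [0.01042897 0.         0.         0.         0.        ] 520.2815114728166
```

View pics/top0.png

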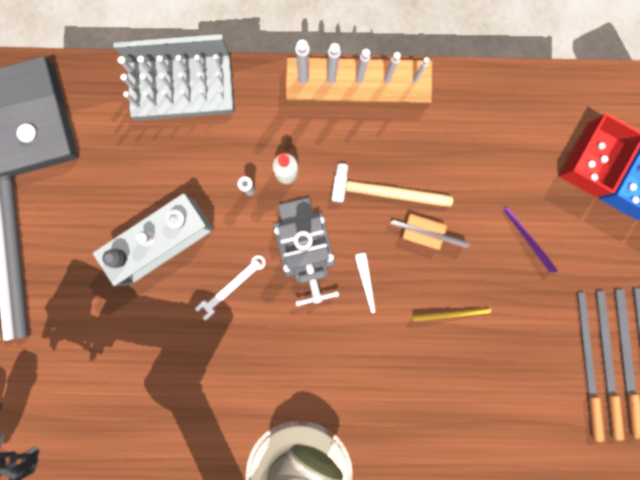

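View pics/side0.png

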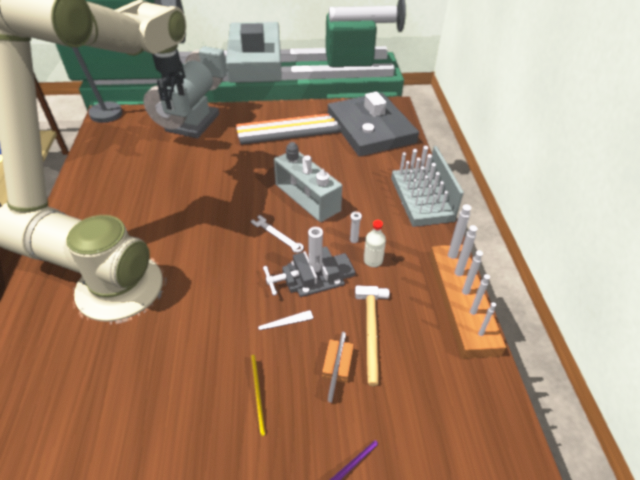

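The top view shows the rack with the gauge in its middle hole near (145,239). The vice and socket are at (303,240). The steel drift, in its orange block, runs from (392,222) to (468,244).

Run:
```python
from h import *
c={k:v for k,v in np.load("top0.npz").items()}; s={k:v for k,v in np.load("side0.npz").items()}
W=world(c); Ws=world(s)
def reg(W,u0,u1,v0,v1,zl,zh):
    P=W[v0:v1,u0:u1].reshape(-1,3); return P[(P[:,2]>zl)&(P[:,2]<zh)]
def show(n,P): print(n,len(P),P.mean(0).round(4) if len(P) else '',np.median(P,0).round(4) if len(P) else '')
# drift
D=reg(W,380,480,210,255,0.02,0.06)
for nm,D in(("top",D),("side",reg(Ws,320,360,325,410,0.032,0.06))):
    show(nm,D); 
    if len(D)>5:
        m=D[:,:2].mean(0); d=np.linalg.svd(D[:,:2]-m)[2][0]; a=(D[:,:2]-m)@d
        print(d,m+d*a.min(),m+d*a.max())
        for lo in np.arange(-.1,.1,.02):
            q=D[(a>=lo)&(a<lo+.02)]; print(round(lo,2),len(q),q.mean(0).round(4) if len(q) else '')
# vice/socket top
show("sock top",reg(W,290,318,228,256,0.165,0.2)); show("sock side",reg(Ws,300,330,220,250,0.16,0.2))
from collections import Counter
# rack
R=reg(W,90,215,190,290,0.10,0.112); show("rack",R)
print(cv2.minAreaRect(R[:,:2].astype(np.float32)))
T=reg(W,90,215,190,290,0.115,0.3)
n,l,st,ce=cv2.connectedComponentsWithStats(((W[:,:,2]>0.12)&(W[:,:,2]<.2)).astype(np.uint8))
for i in range(1,n):
    P=W[l==i]; 
    if len(P)>20 and st[i][0]>80 and st[i][0]<330 and st[i][1]>120: print(st[i],P.mean(0).round(4),P[:,2].max().round(4), P[P[:,2]>P[:,2].max()-.012].mean(0).round(4))
V=reg(W,265,340,190,290,0.045,0.06); show("jaw",V); print(cv2.minAreaRect(V[:,:2].astype(np.float32)))
B=reg(W,400,450,210,252,0.024,0.034); show("block",B); print(cv2.minAreaRect(B[:,:2].astype(np.float32)))
```

```text
top 1225 [ 0.5657 -0.2843  0.0306] [ 0.5649 -0.282   0.0302]
[-0.28878043 -0.95739535] [ 0.5897557  -0.20464764] [ 0.53600537 -0.38284641]
-0.1 4 [ 0.5873 -0.206   0.022 ]
-0.08 27 [ 0.5849 -0.2177  0.0231]
-0.06 144 [ 0.5796 -0.24    0.0286]
-0.04 229 [ 0.5742 -0.2555  0.0295]
-0.02 234 [ 0.5687 -0.2747  0.03  ]
0.0 237 [ 0.5632 -0.2941  0.0306]
0.02 221 [ 0.5569 -0.3128  0.0309]
0.04 43 [ 0.5506 -0.3319  0.0365]
0.06 39 [ 0.5449 -0.3509  0.0386]
0.08 41 [ 0.5401 -0.3701  0.0383]
side 395 [ 0.5612 -0.3047  0.0357] [ 0.5575 -0.3029  0.0338]
[-0.29192065 -0.95644254] [ 0.58147424 -0.23833907] [ 0.53805981 -0.38058116]
-0.1 0 
-0.08 19 [ 0.583  -0.2437  0.0333]
-0.06 50 [ 0.5748 -0.2571  0.0332]
-0.04 63 [ 0.5719 -0.2767  0.0333]
-0.02 68 [ 0.561  -0.2947  0.034 ]
0.0 93 [ 0.5585 -0.3144  0.0346]
0.02 32 [ 0.5523 -0.3327  0.0403]
0.04 30 [ 0.5475 -0.3525  0.0414]
0.06 40 [ 0.5412 -0.3729  0.0408]
0.08 0 
sock top 144 [0.5324 0.0011 0.1735] [0.5331 0.0011 0.1735]
sock side 147 [ 0.5344 -0.0024  0.1704] [ 0.5348 -0.0063  0.1715]
rack 3426 [0.5325 0.3312 0.1061] [0.5333 0.3291 0.1061]
((0
[... 198 characters left out ...]
] [0.5748 0.272  0.1407] 0.1613 [0.575  0.2738 0.1544]
[135 231  18  15 197] [0.5313 0.3328 0.1505] 0.1631 [0.532  0.3356 0.1571]
[294 232  17  19 182] [0.5324 0.0013 0.1669] 0.1789 [0.5324 0.0012 0.1737]
[102 249  25  19 381] [0.488  0.3905 0.155 ] 0.1736 [0.4879 0.3955 0.1672]
[ 270  446   73   34 1665] [ 0.0792 -0.018   0.1659] 0.199 [ 0.0715 -0.0214  0.1916]
jaw 1336 [0.5323 0.001  0.0548] [ 0.5253 -0.      0.0549]
((0.510574460029602, -0.004987344145774841), (0.15019357204437256, 0.09932275861501694), 15.070067405700684)
block 942 [ 0.5681 -0.2778  0.0297] [ 0.5691 -0.2775  0.0298]
((0.5671724081039429, -0.281058132648468), (0.11848796159029007, 0.062345609068870544), 73.80198669433594)
```

```bash
cat >> h.py <<'E'
def go(p,yaw):
    """turn about tool z first, then shift in the turned, then-standing tool axes"""
    s=telemetry.observe(); R=np.array(s["tool_rot"]); y=np.degrees(np.arctan2(R[1,1],R[0,1]))
    a=(y-yaw+90)%180-90; q=s["q"][5]
    Rn=R@cv2.Rodrigues(np.array([0,0,np.radians(a)]))[0]
    print("turn z %.1f  shift mm"%a,(Rn.T@(np.array(p)-s["position"])*1000).round(1),"yaw %.2f q6 %.1f"%(y,q),"t",s["time_s"],"tilt",R[:2,2].round(4))
E
python3 - <<'E'
from h import *
im=get_image("wrist"); print(np.array(im["mount"]).round(4),im["vertical_fov"])
go([.532,.336,.30],35)
E
```

```text
[[ 2.000e-04  9.543e-01  2.988e-01  7.530e-02]
 [ 1.000e+00 -1.000e-04 -2.000e-04  6.000e-04]
 [-2.000e-04  2.988e-01 -9.543e-01 -1.425e-01]
 [ 0.000e+00  0.000e+00  0.000e+00  1.000e+00]] 61.19284899828668
turn z 40.5  shift mm [-386.7  210.2  -69.1] yaw 75.46 q6 -12.3 t 0.15 tilt [-0.0005 -0.001 ]
```

apply_moves(series=[[0,0,-17,0,0,10.1,1],[0,0,-17,0,0,10.1,1],[0,0,-17,0,0,10.1,1],[0,0,-18,0,0,10.1,1],[-48,26,0,0,0,0,1],[-48,26,0,0,0,0,1],[-48,26,0,0,0,0,1],[-48,26,0,0,0,0,1],[-48,26,0,0,0,0,1],[-48,26,0,0,0,0,1],[-48,26,0,0,0,0,1],[-48,26,0,0,0,0,1]])

```text
time_s: 1.65
position: [0.5304, 0.3365, 0.3]
tool_rot: [[-0.574, 0.819, -0.001], [0.819, 0.574, -0.0], [0.0, -0.001, -1.0]]
ft_force: [0.5, 0.9, 0.6]
grip_width: 0.0857
gripper_force: 0.0
```

apply_moves(series=[[0,0,0,0,0,0,1],[0,0,0,0,0,0,1]])

```text
time_s: 1.9
position: [0.5286, 0.3377, 0.3]
tool_rot: [[-0.574, 0.819, -0.001], [0.819, 0.574, -0.0], [0.0, -0.001, -1.0]]
ft_force: [-0.4, -0.4, 0.4]
grip_width: 0.0857
gripper_force: 0.0
```

Run:
```python
from h import *
c=cam("wrist"); save(c,"w1"); np.savez("w1.npz",**c); W=world(c)
go([.532,.336,.30],35)
Z=W[:,:,2]
m=((Z>0.15)&(Z<0.16)).astype(np.uint8)
n,l,st,ce=cv2.connectedComponentsWithStats(m)
for i in range(1,n):
    if st[i][4]>100: P=W[l==i]; print(st[i],P.mean(0).round(4),cv2.minEnclosingCircle(P[:,:2].astype(np.float32)))
R=W[(Z>.102)&(Z<.11)]; print(cv2.minAreaRect(R[:,:2].astype(np.float32)))
```

```text
turn z 0.1  shift mm [-3.9  2.   0.4] yaw 35.11 q6 -13.3 t 1.95 tilt [-0.0003  0.0001]
[303  92  54  55 518] [0.4915 0.399  0.1583] ((0.4918331801891327, 0.3984816372394562), 0.018501276150345802)
[312 205  34  39 955] [0.5341 0.3378 0.1568] ((0.5347774028778076, 0.33716005086898804), 0.014005513861775398)
[320 306  17  15 188] [0.5762 0.2775 0.154 ] ((0.576968252658844, 0.2762129604816437), 0.007351943291723728)
((0.6933491230010986, 0.3407951295375824), (0.35001522302627563, 0.4093920886516571), 34.90715026855469)
```

View pics/w1.png

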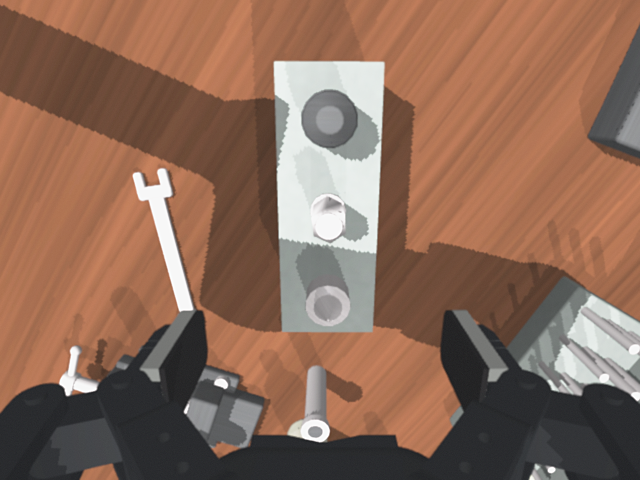

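The wrist view shows the gauge at (328,218), between the chuck at (330,118) and the live centre at (328,305). Next I'll fit the hexagon.

Run:
```python
from h import *
c={k:v for k,v in np.load("w1.npz").items()}; W=world(c); Z=W[:,:,2]
P=W[195:250,300:360].reshape(-1,3); print("zmax",np.percentile(P[:,2],[90,95,98,99.5]).round(4), np.histogram(P[:,2],bins=np.arange(.1,.166,.003)))
T=P[(P[:,2]>.154)]; print(len(T),T.mean(0))
th=np.arange(0,180,1.); r=np.radians(th)
pr=T[:,:2]@np.array([np.cos(r),np.sin(r)]); w=pr.max(0)-pr.min(0)
w=np.percentile(pr,99.5,0)-np.percentile(pr,.5,0)
s=[(w[i]+w[(i+60)%180]+w[(i+120)%180])/3 for i in range(60)]
print(np.round(np.array(s)*1000,1)); print((w[::10]*1000).round(1))
mid=(np.percentile(pr,99.5,0)+np.percentile(pr,.5,0))/2
print("ctr",np.linalg.lstsq(np.array([np.cos(r),np.sin(r)]).T,mid,rcond=None)[0])
cv2.imwrite("pics/w1c.png",cv2.resize(c["rgb"][190:255,290:370,::-1],None,fx=9,fy=9,interpolation=cv2.INTER_CUBIC))
```

```text
zmax [nan nan nan nan] (array([   0, 1105,  784,   93,   66,   21,   22,   21,   23,   25,   23,
         26,   27,   24,   31,   29,   26,   35,  429,  481,    0]), array([0.1  , 0.103, 0.106, 0.109, 0.112, 0.115, 0.118, 0.121, 0.124,
       0.127, 0.13 , 0.133, 0.136, 0.139, 0.142, 0.145, 0.148, 0.151,
       0.154, 0.157, 0.16 , 0.163]))
910 [0.53433743 0.33745178 0.15698484]
[25.2 25.3 25.3 25.4 25.4 25.5 25.5 25.6 25.6 25.6 25.6 25.6 25.6 25.6
 25.6 25.5 25.5 25.5 25.4 25.4 25.3 25.2 25.2 25.1 25.  24.9 24.8 24.7
 24.6 24.6 24.5 24.4 24.3 24.2 24.1 24.  23.9 23.9 23.8 23.8 23.8 23.8
 23.9 24.  24.  24.  24.1 24.2 24.3 24.4 24.5 24.6 24.7 24.8 24.8 24.9
 25.  25.  25.1 25.2]
[25.2 25.6 25.3 24.5 23.7 24.4 25.3 25.6 25.4 24.5 23.8 24.4 25.2 25.8
 25.3 24.4 24.  24.7]
ctr [0.53458828 0.33717333]
```

View pics/w1c.png

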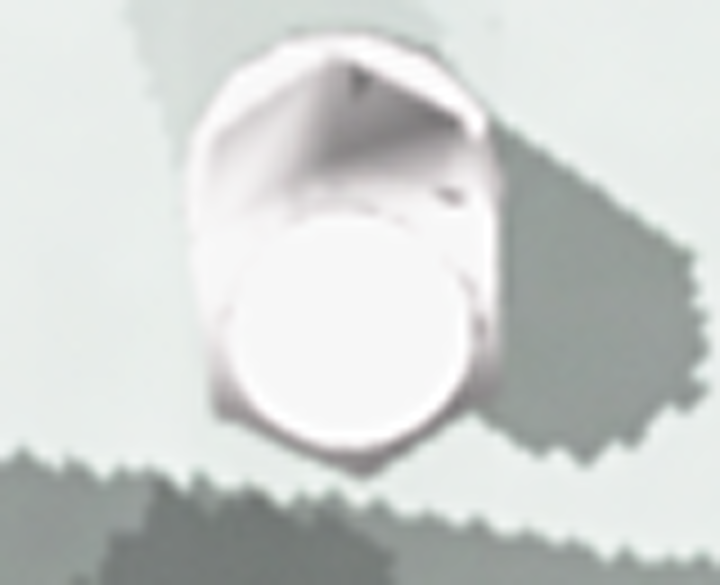

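Run:
```python
from h import *
go([.5345,.3372,.115],40)
```

```text
turn z -4.9  shift mm [ -4.8   4.4 185.4] yaw 35.11 q6 -13.3 t 1.95 tilt [-0.0003  0.0001]
```

apply_moves(series=[[0,0,0,0,0,-4.9,1],[-4.8,4.4,0,0,0,0,1],[0,0,40,0,0,0,0.8],[0,0,40,0,0,0,0.8],[0,0,35,0,0,0,0.8],[0,0,30,0,0,0,0.8],[0,0,20,0,0,0,0.8],[0,0,12,0,0,0,0.8],[0,0,8,0,0,0,0.8],[0,0,0,0,0,0,0.8]], grip_force=40)

```text
time_s: 3.2
position: [0.5354, 0.3368, 0.1153]
tool_rot: [[-0.642, 0.767, -0.0], [0.767, 0.642, -0.0], [0.0, -0.0, -1.0]]
ft_force: [-0.3, -0.4, -0.7]
grip_width: 0.0683
gripper_force: 0.0
```

apply_moves(series=[[0,0,0,0,0,0,0.4],[0,0,0,0,0,0,0.2],[0,0,0,0,0,0,0.1],[0,0,0,0,0,0,0.1],[0,0,0,0,0,0,0.1],[0,0,0,0,0,0,0.1]], grip_force=60)

```text
time_s: 3.95
position: [0.5355, 0.3367, 0.116]
tool_rot: [[-0.642, 0.767, 0.001], [0.767, 0.642, 0.0], [-0.0, 0.001, -1.0]]
ft_force: [-1.5, -1.8, 5.2]
grip_width: 0.0235
gripper_force: 59.3
```

apply_moves(series=[[0,0,-5,0,0,0,0.1],[0,0,-15,0,0,0,0.1],[0,0,-30,0,0,0,0.1],[0,0,-40,0,0,0,0.1],[0,0,-40,0,0,0,0.1],[0,0,-30,0,0,0,0.1],[0,0,-20,0,0,0,0.1],[0,0,-15,0,0,0,0.1],[0,0,0,0,0,0,0.1],[0,0,0,0,0,0,0.1]])

```text
time_s: 5.2
position: [0.5351, 0.3366, 0.3097]
tool_rot: [[-0.642, 0.767, -0.001], [0.767, 0.642, -0.0], [0.0, -0.001, -1.0]]
ft_force: [0.5, -0.6, -4.6]
grip_width: 0.0235
gripper_force: 59.6
```

Run:
```python
from h import *
s=telemetry.observe(); print(s["position"],s["grip_width"],s["ft_force"])
go([.5325,.001,.31],15)
```

```text
[0.53511582 0.33656392 0.30966353] 0.02347501958053507 [ 0.54305812 -0.55111153 -4.62004991]
turn z 25.0  shift mm [-3.235e+02 -8.940e+01 -2.000e-01] yaw 39.96 q6 -18.5 t 5.2 tilt [-0.0013 -0.0005]
```

apply_moves(series=[[0,0,0,0,0,5,0.1],[0,0,0,0,0,10,0.1],[0,0,0,0,0,10,0.1],[-20,-6,0,0,0,0,0.1],[-40,-11,0,0,0,0,0.1],[-50,-14,0,0,0,0,0.1],[-50,-14,0,0,0,0,0.1],[-40,-11,0,0,0,0,0.1],[-26,-7,0,0,0,0,0.1],[0,0,0,0,0,0,0.1],[0,0,0,0,0,0,0.1]])

```text
time_s: 6.58
position: [0.5327, 0.1025, 0.3099]
tool_rot: [[-0.258, 0.966, -0.001], [0.966, 0.258, 0.0], [0.0, -0.001, -1.0]]
ft_force: [-0.6, 0.3, -4.0]
grip_width: 0.0232
gripper_force: 59.5
```

Run:
```python
from h import *
s=telemetry.observe(); p=s["position"]; print(p)
c=cam("side"); np.savez("s2.npz",**c)
w=cam("wrist"); np.savez("w2.npz",**w)
q=(p+[0,0,-.05]-c["t"])@c["R"]; uv=cv2.projectPoints(np.array([[q[0],-q[1],-q[2]]]),np.zeros(3),np.zeros(3),c["K"],c["d"])[0].ravel(); print(uv)
u,v=uv.astype(int); cr=c["rgb"][v-45:v+45,u-45:u+45,::-1]
a=cv2.resize(cr,(480,480),interpolation=cv2.INTER_CUBIC); b=cv2.resize(w["rgb"][:,:,::-1],(320,240))
b=np.vstack([b,np.zeros((240,320,3),np.uint8)]); cv2.imwrite("pics/m2.png",np.hstack([a,b]))
W=world(c); 
for dz in range(-112,10,8):
    P=W[np.abs(W[:,:,2]-(p[2]+dz/1000))<.004]; P=P[np.hypot(P[:,0]-p[0],P[:,1]-p[1])<.03]
    if len(P): print(dz,len(P),"xw %.1f"%((P[:,0].max()-P[:,0].min())*1000),P.mean(0).round(4))
```

```text
[0.53268824 0.10247021 0.30992407]
[311.86474912 180.38251521]
-104 5 xw 7.4 [0.5315 0.0974 0.2068]
-96 10 xw 7.4 [0.5315 0.0974 0.2131]
-88 10 xw 18.7 [0.5307 0.0964 0.2235]
-80 16 xw 18.0 [0.5302 0.0958 0.23  ]
-72 18 xw 18.1 [0.5324 0.0953 0.2378]
-64 19 xw 18.1 [0.5311 0.0953 0.2452]
-56 20 xw 18.2 [0.5306 0.0949 0.254 ]
-48 20 xw 18.0 [0.5321 0.0945 0.2622]
-40 18 xw 18.0 [0.531  0.0947 0.2699]
-32 20 xw 19.8 [0.5308 0.0948 0.2781]
-24 21 xw 20.0 [0.5299 0.0947 0.2858]
-16 23 xw 19.7 [0.5303 0.0936 0.2938]
-8 20 xw 27.7 [0.5326 0.0931 0.3029]
0 31 xw 30.2 [0.5323 0.092  0.3099]
8 45 xw 52.3 [0.5339 0.0935 0.3184]
```

View pics/m2.png

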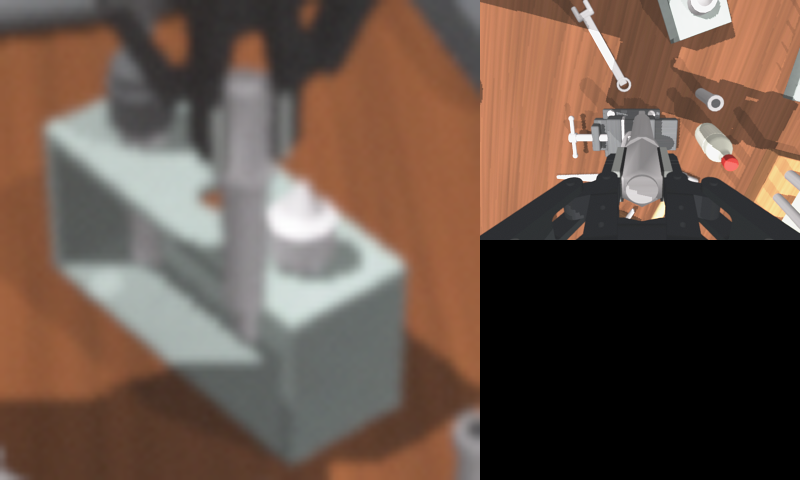

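The side crop shows the thin edge of the tang facing the camera, about 7.4 mm across, so the gauge's yaw is as assumed. The wrist inset shows the vice just beyond the gauge. Next I'll refine the socket position.

Run:
```python
from h import *
for f in("w1","w2","top0","side0"):
    c={k:v for k,v in np.load(f+".npz").items()}; W=world(c)
    d=np.hypot(W[:,:,0]-.5325,W[:,:,1]-.001)
    P=W[(d<.03)&(np.abs(W[:,:,2]-.174)<.004)]
    if len(P)>8: print(f,"mouth",len(P),P.mean(0).round(4),[np.round(x,4) for x in cv2.minEnclosingCircle(P[:,:2].astype(np.float32))],"med z",np.median(P[:,2]).round(4))
    J=W[(np.hypot(W[:,:,0]-.5325,W[:,:,1]-.001)<.12)&(np.abs(W[:,:,2]-.055)<.004)]
    if len(J)>30: print(f,"jaw",len(J),cv2.minAreaRect(J[:,:2].astype(np.float32)),np.median(J[:,2]).round(4))
    # cylinder side points -> circle fit with r=18
    S=W[(d<.03)&(W[:,:,2]>.11)&(W[:,:,2]<.168)]
    if len(S)>20:
        from scipy.optimize import least_squares
        r=least_squares(lambda x:np.hypot(S[:,0]-x[0],S[:,1]-x[1])-.018,[.5325,.001],loss="soft_l1",f_scale=.001); print(f,"cyl",len(S),r.x.round(4),np.sqrt(np.mean(r.fun**2)).round(4))
```

```text
w1 jaw 866 ((0.5636139512062073, 0.031651757657527924), (0.035711389034986496, 0.05873329937458038), 16.53201675415039) 0.0547
w2 jaw 2367 ((0.5346289873123169, 0.01031530275940895), (0.10214697569608688, 0.08227662742137909), 15.08007526397705) 0.0547
top0 mouth 131 [0.532  0.0016 0.1737] [array([0.5324, 0.0011]), np.float64(0.0181)] med z 0.1736
top0 jaw 1238 ((0.5333342552185059, 0.0011509396135807037), (0.10183445364236832, 0.099405936896801), 15.005341529846191) 0.055
top0 cyl 52 [ 0.5262 -0.0029] 0.0037
side0 mouth 83 [ 0.5346 -0.0008  0.1738] [array([ 5.342e-01, -1.000e-04]), np.float64(0.0192)] med z 0.1738
side0 jaw 676 ((0.534878671169281, -0.0008034706115722656), (0.10275210440158844, 0.10274926573038101), 15.047865867614746) 0.0557
side0 cyl 242 [5.343e-01 4.000e-04] 0.0027
```

Run:
```python
from h import *
from scipy.optimize import least_squares
c={k:v for k,v in np.load("s2.npz").items()}; W=world(c); p=np.array([.53269,.10247,.30992])
d=np.hypot(W[:,:,0]-p[0],W[:,:,1]-p[1])
S=W[(d<.02)&(W[:,:,2]>p[2]-.085)&(W[:,:,2]<p[2]-.02)]
rad=.010+(S[:,2]-(p[2]-.107)-.018)/40
f=lambda x:np.hypot(S[:,0]-x[0],S[:,1]-x[1])-rad
r=least_squares(f,p[:2],loss="soft_l1",f_scale=.001); print("gauge",len(S),r.x.round(4),np.std(r.fun))
# also midlines in image-x: mean x extents by edges
for nm,W2,pp,zl,zh in(("g",W,p[:2],p[2]-.085,p[2]-.02),("s",W,[.533,.001],.11,.165)):
    d=np.hypot(W2[:,:,0]-pp[0],W2[:,:,1]-pp[1]); m=(d<.03)&(W2[:,:,2]>zl)&(W2[:,:,2]<zh)
    mids=[]; 
    for v in np.unique(np.nonzero(m)[0]):
        u=np.nonzero(m[v])[0]; mids.append((W2[v,u[0],0]+W2[v,u[-1],0])/2)
    print(nm,np.median(mids).round(4),len(mids))
d=np.hypot(W[:,:,0]-.533,W[:,:,1]-.001); S=W[(d<.035)&(W[:,:,2]>.11)&(W[:,:,2]<.165)]
r=least_squares(lambda x:np.hypot(S[:,0]-x[0],S[:,1]-x[1])-.018,[.533,.001],loss="soft_l1",f_scale=.001); print("sock",len(S),r.x.round(4),np.std(r.fun))
print("top ring z",[len(W[(d<.02)&(abs(W[:,:,2]-z)<.001)]) for z in(.17,.172,.174,.176)])
go([.5333,.0008,.29],15.05)
```

```text
gauge 156 [0.5319 0.1036] 0.0015054300813787129
g 0.5314 22
s 0.5345 24
sock 222 [5.342e-01 5.000e-04] 0.0022042269355234787
top ring z [7, 21, 29, 25]
turn z -0.0  shift mm [-98.7 -25.9  20.1] yaw 15.02 q6 -16.6 t 6.675 tilt [-0.0005  0.0002]
```

apply_moves(series=[[-15,-4,0,0,0,0,0.1],[-25,-6,0,0,0,0,0.1],[-30,-7.5,0,0,0,0,0.1],[-20,-5,0,0,0,0,0.1],[-9.4,-1.7,10,0,0,0,0.1],[0,0,12,0,0,0,0.1],[0,0,0,0,0,0,0.1],[0,0,0,0,0,0,0.1]])

```text
time_s: 7.68
position: [0.5352, 0.0004, 0.2884]
tool_rot: [[-0.259, 0.966, 0.0], [0.966, 0.259, 0.0], [0.0, 0.0, -1.0]]
ft_force: [0.4, -0.0, -3.0]
grip_width: 0.0233
gripper_force: 59.4
```

Run:
```python
from h import *
from scipy.optimize import least_squares
go([.535,.0005,.28],15.05)
p=telemetry.observe()["position"]; c=cam("side"); W=world(c); save(c,"s3")
print(p)
def fit(zl,zh,rf,p0):
    d=np.hypot(W[:,:,0]-p0[0],W[:,:,1]-p0[1]); S=W[(d<.03)&(W[:,:,2]>zl)&(W[:,:,2]<zh)]
    r=least_squares(lambda x:np.hypot(S[:,0]-x[0],S[:,1]-x[1])-rf(S[:,2]),p0,loss="soft_l1",f_scale=.001); return r.x.round(4),len(S)
print(fit(p[2]-.08,p[2]-.02,lambda z:.010+(z-(p[2]-.107)-.018)/40,p[:2]))
print(fit(.11,.165,lambda z:.018,p[:2]))
cv2.imwrite("pics/s3c.png",cv2.resize(c["rgb"][170:280,260:370,::-1],(600,600),interpolation=cv2.INTER_CUBIC))
```

```text
turn z -0.0  shift mm [ 0.1 -0.1  8.4] yaw 15.02 q6 -27.7 t 7.675 tilt [0.0002 0.0001]
[5.35170276e-01 4.15880028e-04 2.88419710e-01]
(array([0.5341, 0.0018]), 152)
(array([5.342e-01, 5.000e-04]), 216)
```

View pics/s3c.png

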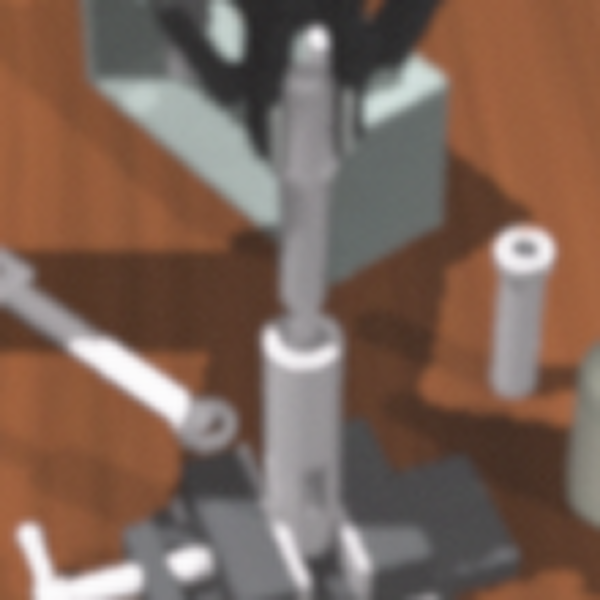

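The crop shows the tang centred over the socket mouth at about (302,340). I'll lower it carefully.

apply_moves(series=[[-0.6,0,3,0,0,0,0.1],[0,0,3,0,0,0,0.1],[0,0,3,0,0,0,0.1],[0,0,3,0,0,0,0.1],[0,0,3,0,0,0,0.1],[0,0,3,0,0,0,0.1],[0,0,0,0,0,0,0.1]])

```text
time_s: 8.6
position: [0.5352, -0.0008, 0.2701]
tool_rot: [[-0.258, 0.966, -0.001], [0.966, 0.258, 0.0], [0.0, -0.0, -1.0]]
ft_force: [-0.1, -0.7, -4.5]
grip_width: 0.0231
gripper_force: 59.4
```

apply_moves(series=[[0,0,3,0,0,0,0.1],[0,0,3,0,0,0,0.1],[0,0,3,0,0,0,0.1],[0,0,3,0,0,0,0.1],[0,0,3,0,0,0,0.1],[0,0,3,0,0,0,0.1],[0,0,3,0,0,0,0.1],[0,0,0,0,0,0,0.1]])

```text
time_s: 9.6
position: [0.5352, -0.0008, 0.2491]
tool_rot: [[-0.258, 0.966, -0.0], [0.966, 0.258, 0.0], [0.0, -0.0, -1.0]]
ft_force: [0.6, -0.3, -4.6]
grip_width: 0.023
gripper_force: 59.4
```

apply_moves(series=[[0,0,3,0,0,0,0.1],[0,0,3,0,0,0,0.1],[0,0,3,0,0,0,0.1],[0,0,3,0,0,0,0.1],[0,0,3,0,0,0,0.1],[0,0,0,0,0,0,0.1]])

```text
time_s: 10.35
position: [0.5352, -0.0008, 0.2341]
tool_rot: [[-0.258, 0.966, -0.0], [0.966, 0.258, 0.0], [0.0, -0.0, -1.0]]
ft_force: [-0.5, -0.9, -3.6]
grip_width: 0.0233
gripper_force: 59.4
```

apply_moves(series=[[0,0,3,0,0,0,0.1],[0,0,3,0,0,0,0.1],[0,0,3,0,0,0,0.1],[0,0,3,0,0,0,0.1],[0,0,3,0,0,0,0.1],[0,0,0,0,0,0,0.1]])

```text
time_s: 11.1
position: [0.5352, -0.0008, 0.2191]
tool_rot: [[-0.258, 0.966, -0.0], [0.966, 0.258, 0.0], [0.0, -0.0, -1.0]]
ft_force: [-0.3, 0.5, -4.0]
grip_width: 0.0232
gripper_force: 59.4
```

apply_moves(series=[[0,0,2,0,0,0,0.1],[0,0,2,0,0,0,0.1],[0,0,2,0,0,0,0.1],[0,0,2,0,0,0,0.1],[0,0,0,0,0,0,0.1]])

```text
time_s: 11.72
position: [0.5352, -0.0008, 0.2111]
tool_rot: [[-0.258, 0.966, -0.0], [0.966, 0.258, 0.0], [0.0, -0.0, -1.0]]
ft_force: [0.1, -0.2, -4.1]
grip_width: 0.0229
gripper_force: 59.4
```

apply_moves(series=[[0,0,1,0,0,0,0.1],[0,0,1,0,0,0,0.1],[0,0,1,0,0,0,0.1],[0,0,1,0,0,0,0.1],[0,0,1,0,0,0,0.1],[0,0,1,0,0,0,0.1],[0,0,0,0,0,0,0.1]])

```text
time_s: 12.6
position: [0.5352, -0.0008, 0.2052]
tool_rot: [[-0.258, 0.966, -0.0], [0.966, 0.258, 0.0], [0.0, -0.0, -1.0]]
ft_force: [-0.4, 0.1, -4.6]
grip_width: 0.0235
gripper_force: 59.4
```

apply_moves(series=[[0,0,1,0,0,0,0.1],[0,0,1,0,0,0,0.1],[0,0,1,0,0,0,0.1],[0,0,1,0,0,0,0.1],[0,0,1,0,0,0,0.1],[0,0,0,0,0,0,0.1]])

```text
time_s: 13.35
position: [0.5353, -0.0008, 0.2002]
tool_rot: [[-0.258, 0.966, -0.0], [0.966, 0.258, -0.0], [0.0, -0.0, -1.0]]
ft_force: [-0.4, 0.2, -3.8]
grip_width: 0.0231
gripper_force: 59.4
```

apply_moves(series=[[0,0,1,0,0,0,0.1],[0,0,1,0,0,0,0.1],[0,0,1,0,0,0,0.1],[0,0,1,0,0,0,0.1],[0,0,0,0,0,0,0.1]])

```text
time_s: 13.98
position: [0.5352, -0.0008, 0.1962]
tool_rot: [[-0.258, 0.966, -0.0], [0.966, 0.258, 0.0], [0.0, -0.0, -1.0]]
ft_force: [-0.4, -0.8, -3.7]
grip_width: 0.0231
gripper_force: 59.4
```

apply_moves(series=[[0,0,1,0,0,0,0.1],[0,0,1,0,0,0,0.1],[0,0,1,0,0,0,0.1],[0,0,0,0,0,0,0.1]])

```text
time_s: 14.48
position: [0.5352, -0.0007, 0.1932]
tool_rot: [[-0.258, 0.966, -0.0], [0.966, 0.258, 0.0], [0.0, -0.0, -1.0]]
ft_force: [1.0, -0.4, -5.2]
grip_width: 0.0234
gripper_force: 59.4
```

apply_moves(series=[[0,0,0.5,0,0,0,0.1],[0,0,0.5,0,0,0,0.1],[0,0,0,0,0,0,0.1]])

```text
time_s: 14.85
position: [0.5353, -0.0007, 0.1923]
tool_rot: [[-0.258, 0.966, -0.0], [0.966, 0.258, 0.0], [0.0, 0.0, -1.0]]
ft_force: [-0.3, 1.3, -3.4]
grip_width: 0.023
gripper_force: 59.5
```

apply_moves(series=[[0,0,0.4,0,0,0,0.1],[0,0,0.4,0,0,0,0.1],[0,0,0,0,0,0,0.1]])

```text
time_s: 15.22
position: [0.5353, -0.0006, 0.1915]
tool_rot: [[-0.258, 0.966, 0.0], [0.966, 0.258, 0.0], [0.0, 0.0, -1.0]]
ft_force: [-0.1, 2.8, -2.1]
grip_width: 0.0234
gripper_force: 59.7
```

apply_moves(series=[[0.4,0,0,0,0,0,0.1],[0,0,0.4,0,0,0,0.1],[0,0,0,0,0,0,0.1]])

```text
time_s: 15.6
position: [0.5352, -0.0005, 0.1912]
tool_rot: [[-0.258, 0.966, 0.0], [0.966, 0.258, -0.0], [-0.0, 0.0, -1.0]]
ft_force: [-0.2, 1.5, -1.9]
grip_width: 0.023
gripper_force: 59.8
```

apply_moves(series=[[0.1,0,0.4,0,0,2,0.1],[0,0,0.4,0,0,1,0.1],[0,0,0,0,0,-3,0.1],[0,0,0,0,0,-3,0.1],[0,0,0,0,0,3,0.1]])

```text
time_s: 16.23
position: [0.5352, -0.0004, 0.1904]
tool_rot: [[-0.257, 0.966, 0.0], [0.966, 0.257, -0.0], [-0.0, 0.0, -1.0]]
ft_force: [-0.1, 1.3, -0.4]
grip_width: 0.0234
gripper_force: 59.9
```

apply_moves(series=[[0.1,0,0.4,0,0,3,0.1],[0,0,0.4,0,0,-3,0.1],[0,0,0.3,0,0,-3,0.1],[0,0,0,0,0,3,0.1],[0,0,0,0,0,3,0.1],[0,0,0,0,0,-3,0.1]])

```text
time_s: 16.98
position: [0.5352, -0.0004, 0.1897]
tool_rot: [[-0.258, 0.966, 0.001], [0.966, 0.258, -0.0], [-0.001, 0.001, -1.0]]
ft_force: [-1.2, 0.1, 1.6]
grip_width: 0.0229
gripper_force: 60.3
```

apply_moves(series=[[0,0,0.4,0,0,3,0.1],[0,0,0.3,0,0,-3,0.1],[0,0,0.2,0,0,-3,0.1],[0,0,0,0,0,3,0.1],[0,0,0,0,0,3,0.1],[0,0,0,0,0,-3,0.1]])

```text
time_s: 17.73
position: [0.5352, -0.0004, 0.1892]
tool_rot: [[-0.257, 0.966, 0.001], [0.966, 0.257, -0.001], [-0.001, 0.001, -1.0]]
ft_force: [-1.4, 1.5, 4.6]
grip_width: 0.0235
gripper_force: 60.7
```

apply_moves(series=[[0,0,0.3,0,0,3.5,0.1],[0,0,0.3,0,0,-3.5,0.1],[0,0,0,0,0,-3.5,0.1],[0,0,0,0,0,3.5,0.1],[0,0,0,0,0,3.5,0.1],[0,0,0,0,0,-3.5,0.1]])

```text
time_s: 18.48
position: [0.5353, -0.0004, 0.1888]
tool_rot: [[-0.257, 0.966, 0.001], [0.966, 0.257, -0.001], [-0.001, 0.001, -1.0]]
ft_force: [-2.7, 1.1, 6.4]
grip_width: 0.0232
gripper_force: 60.9
```

apply_moves(series=[[0,0,0.3,0,0,3.5,0.1],[0,0,0.3,0,0,-3.5,0.1],[0,0,0,0,0,-3.5,0.1],[0,0,0,0,0,3.5,0.1],[0,0,0,0,0,3.5,0.1],[0,0,0,0,0,-3.5,0.1],[0,0,0,0,0,-3.5,0.1],[0,0,0,0,0,3.5,0.1]])

```text
time_s: 19.48
position: [0.5353, -0.0004, 0.1884]
tool_rot: [[-0.257, 0.966, 0.002], [0.966, 0.257, -0.001], [-0.001, 0.001, -1.0]]
ft_force: [-2.8, 0.4, 7.5]
grip_width: 0.0236
gripper_force: 61.1
```

apply_moves(series=[[0,0,0.3,0,0,3.5,0.1],[0,0,0.3,0,0,-3.5,0.1],[0,0,0,0,0,-3.5,0.1],[0,0,0,0,0,3.5,0.1],[0,0,0,0,0,3.5,0.1],[0,0,0,0,0,-3.5,0.1],[0,0,0,0,0,-3.5,0.1],[0,0,0,0,0,3.5,0.1]])

```text
time_s: 20.48
position: [0.5353, -0.0004, 0.1879]
tool_rot: [[-0.258, 0.966, 0.002], [0.966, 0.258, -0.001], [-0.001, 0.001, -1.0]]
ft_force: [-2.0, 1.1, 8.2]
grip_width: 0.0232
gripper_force: 61.3
```

apply_moves(series=[[0,0,0.3,0,0,3.5,0.1],[0,0,0.3,0,0,-3.5,0.1],[0,0,0,0,0,-3.5,0.1],[0,0,0,0,0,3.5,0.1],[0,0,0,0,0,3.5,0.1],[0,0,0,0,0,-3.5,0.1],[0,0,0,0,0,-3.5,0.1],[0,0,0,0,0,3.5,0.1]])

```text
time_s: 21.48
position: [0.5353, -0.0004, 0.1874]
tool_rot: [[-0.258, 0.966, 0.002], [0.966, 0.258, -0.001], [-0.001, 0.001, -1.0]]
ft_force: [-3.3, 1.2, 8.4]
grip_width: 0.0234
gripper_force: 61.3
```

apply_moves(series=[[0,0,0.3,0,0,3.5,0.1],[0,0,0.2,0,0,-3.5,0.1],[0,0,0,0,0,-3.5,0.1],[0,0,0,0,0,3.5,0.1],[0,0,0,0,0,3.5,0.1],[0,0,0,0,0,-3.5,0.1],[0,0,0,0,0,-3.5,0.1],[0,0,0,0,0,3.5,0.1]])

```text
time_s: 22.48
position: [0.5353, -0.0004, 0.1869]
tool_rot: [[-0.258, 0.966, 0.002], [0.966, 0.258, -0.001], [-0.002, 0.001, -1.0]]
ft_force: [-3.0, 1.7, 9.5]
grip_width: 0.0232
gripper_force: 61.4
```

```bash
cat > chk.py <<'E'
from h import *
s=telemetry.observe(); p=s["position"]; c=cam("wrist"); W=world(c); R=s["tool_rot"]
for nm,c2,pp in(("prev",dict(np.load("w2.npz").items()),np.array([.53269,.10247,.30992])),("now",c,p)):
    W=world(c2); d=np.hypot(W[:,:,0]-pp[0],W[:,:,1]-pp[1]); P=W[(d<.010)&(W[:,:,2]>pp[2]+.02)&(W[:,:,2]<pp[2]+.07)]
    print(nm,len(P),"top-TCP mm",((np.percentile(P[:,2],[25,50,75])-pp[2])*1000).round(2))
d=np.hypot(W[:,:,0]-p[0],W[:,:,1]-p[1]); P=W[(d<.025)&(d>.008)&(W[:,:,2]>.15)&(W[:,:,2]<.2)]
print(np.histogram(P[:,2],bins=np.arange(.16,.2,.002)))
E
python3 chk.py
```

```text
prev 2829 top-TCP mm [41.44 41.89 42.28]
now 2833 top-TCP mm [41.43 41.87 42.24]
(array([ 88, 108, 107, 115, 116, 130, 757, 403,  27, 115, 167, 453, 125,
       132, 142, 185, 237, 293, 311, 335]), array([0.16 , 0.162, 0.164, 0.166, 0.168, 0.17 , 0.172, 0.174, 0.176,
       0.178, 0.18 , 0.182, 0.184, 0.186, 0.188, 0.19 , 0.192, 0.194,
       0.196, 0.198, 0.2  ]))
```

apply_moves(series=[[0,0,0.3,0,0,3.5,0.1],[0,0,0.2,0,0,-3.5,0.1],[0,0,0,0,0,-3.5,0.1],[0,0,0,0,0,3.5,0.1],[0,0,0,0,0,3.5,0.1],[0,0,0,0,0,-3.5,0.1],[0,0,0,0,0,-3.5,0.1],[0,0,0,0,0,3.5,0.1]])

```text
time_s: 23.52
position: [0.5353, -0.0004, 0.1869]
tool_rot: [[-0.258, 0.966, 0.002], [0.966, 0.258, -0.001], [-0.002, 0.002, -1.0]]
ft_force: [-4.9, 1.9, 13.9]
grip_width: 0.0233
gripper_force: 61.8
```

apply_moves(series=[[0,0,-0.8,0,0,0,0.1],[0,0,-0.8,0,0,0,0.1],[0,0,0,0,0,0,0.1],[0,0,0,0,0,0,0.35],[0,0,0,0,0,0,0.45],[0,0,0,0,0,0,0.6],[0,0,0,0,0,0,0.6],[0,0,0,0,0,0,0.6]])

```text
time_s: 24.52
position: [0.5351, -0.0002, 0.1865]
tool_rot: [[-0.258, 0.966, -0.0], [0.966, 0.258, -0.0], [-0.0, -0.0, -1.0]]
ft_force: [0.2, 0.2, 0.2]
grip_width: 0.0512
gripper_force: 0.0
```

Run:
```python
from h import *
s=telemetry.observe(); p=s["position"]; print(p,s["grip_width"],s["ft_force"],s["gripper_force"])
c=cam("wrist"); W=world(c); d=np.hypot(W[:,:,0]-p[0],W[:,:,1]-p[1]); P=W[(d<.010)&(W[:,:,2]>p[2]+.02)&(W[:,:,2]<p[2]+.07)]
print(np.median(P,0),len(P))
for a,b in((.170,.177),(.180,.186)):
    Q=W[(d<.02)&(W[:,:,2]>a)&(W[:,:,2]<b)]; h,e=np.histogram(Q[:,2],bins=np.arange(a,b,.0005)); i=h.argmax(); print("peak",e[i],h)
```

```text
[ 5.35132901e-01 -2.37878252e-04  1.86465480e-01] 0.05118627974115898 [0.18884644 0.18364609 0.21547716] 0.0
[0.53485371 0.00074981 0.2287157 ] 2911
peak 0.17350000000000002 [ 28  33  29  42  63 151 285 458 248 127  20   3   0]
peak 0.1825 [ 30  32  39 101 141 214 142  60  49  33  32  26]
```

apply_moves(series=[[0,0,-3,0,0,0,0.6],[0,0,-10,0,0,0,0.7],[0,0,-15,0,0,0,0.7],[0,0,-25,0,0,0,0.7],[0,0,-25,0,0,0,0.7],[0,0,-20,0,0,0,0.7],[0,0,0,0,0,0,0.7]])

```text
time_s: 25.45
position: [0.5356, -0.0003, 0.2863]
tool_rot: [[-0.258, 0.966, 0.004], [0.966, 0.258, -0.001], [-0.002, 0.003, -1.0]]
ft_force: [0.2, 0.3, 0.1]
grip_width: 0.06
gripper_force: 0.0
```

Run:
```python
from h import *
go([.545,-.355,.25],-16.8)
c=cam("top"); W=world(c); d=np.hypot(W[:,:,0]-.533,W[:,:,1]); 
c=cam("side"); W=world(c); P=W[(np.hypot(W[:,:,0]-.534,W[:,:,1])<.014)&(W[:,:,2]>.18)&(W[:,:,2]<.235)]; print("gauge top side",np.percentile(P[:,2],[95,99]),len(P))
```

```text
turn z 31.8  shift mm [-336.9  111.4   36.6] yaw 14.96 q6 -27.7 t 25.45 tilt [ 0.0036 -0.0008]
gauge top side [0.2306199 0.232224 ] 188
```

apply_moves(series=[[0,0,0,0,0,10.6,0.7],[0,0,0,0,0,10.6,0.7],[0,0,0,0,0,10.6,0.7],[-40,13,0,0,0,0,0.7],[-48,16,0,0,0,0,0.7],[-48,16,0,0,0,0,0.7],[-50,16,0,0,0,0,0.7],[-50,17,10,0,0,0,0.7],[-50,17,15,0,0,0,0.7],[-51,16,10,0,0,0,0.7],[0,0,0,0,0,0,0.7],[0,0,0,0,0,0,0.7]])

```text
time_s: 27.05
position: [0.5436, -0.3544, 0.2488]
tool_rot: [[0.29, 0.957, -0.001], [0.957, -0.29, 0.001], [0.001, -0.001, -1.0]]
ft_force: [-0.1, 0.1, 0.5]
grip_width: 0.0598
gripper_force: 0.0
```

Run:
```python
from h import *
s=telemetry.observe(); print(s["position"])
c=cam("wrist"); save(c,"w4"); np.savez("w4.npz",**c); W=world(c)
m=(W[:,:,2]>.033)&(W[:,:,2]<.05)&(np.hypot(W[:,:,0]-.565,W[:,:,1]+.29)<.14)
P=W[m]; ctr=P[:,:2].mean(0); d=np.linalg.svd(P[:,:2]-ctr)[2][0]; d*=np.sign(d[1]); n=np.array([d[1],-d[0]])
# iterate robust
for _ in range(5):
    r=(P[:,:2]-ctr)@n; P=P[abs(r)<.007]; ctr=P[:,:2].mean(0); d=np.linalg.svd(P[:,:2]-ctr)[2][0]; d*=np.sign(d[1]); n=np.array([d[1],-d[0]])
a=(P[:,:2]-ctr)@d; r=(P[:,:2]-ctr)@n
print(len(P),"dir",d,"yaw",np.degrees(np.arctan2(-d[0],d[1])),"tail",ctr+d*a.min(),"width",np.ptp(r))
for lo in np.arange(a.min(),a.max(),.02):
    q=P[(a>=lo)&(a<lo+.02)]; print(q.mean(0).round(4),len(q),"w",np.ptp((q[:,:2]-ctr)@n).round(4))
g=ctr+d*(a.min()+.020); print("grip",g); go([g[0],g[1],.25],np.degrees(np.arctan2(-d[0],d[1])))
# tip
m=(W[:,:,2]>.016)&(W[:,:,2]<.028)&(abs((W[:,:,:2]-ctr)@n)<.007); A=(W[:,:,:2]-ctr)@d; print("tip a",(A[m]-a.min()).max())
```

```text
[ 0.54363159 -0.35444022  0.24879752]
1040 dir [0.28441811 0.95870034] yaw -16.524069640418055 tail [ 0.54061304 -0.38105414] width 0.007747903494477888
[ 0.5434 -0.3713  0.0409] 194 w 0.0072
[ 0.5492 -0.3523  0.0409] 199 w 0.0071
[ 0.5549 -0.333   0.04  ] 214 w 0.007
[ 0.5608 -0.3136  0.0372] 216 w 0.0077
[ 0.5658 -0.2955  0.0345] 203 w 0.0077
[ 0.57   -0.2824  0.0334] 14 w 0.0068
grip [ 0.5463014  -0.36188013]
turn z -0.3  shift mm [-6.9  4.6 -0.6] yaw -16.79 q6 -26.7 t 27.1 tilt [-0.0003  0.0006]
tip a 0.18503140540287916
```

View pics/w4.png

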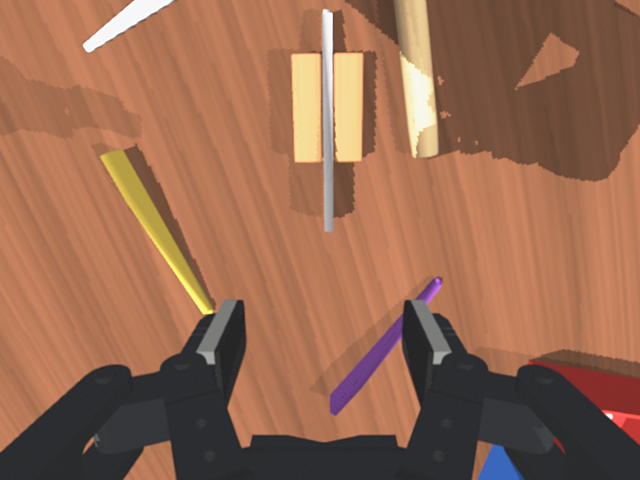

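The wrist view shows the drift running from (327,12) at the tip to (328,230) at the tail, with the purple and yellow look-alikes well clear. I'll grasp it near the tail.

apply_moves(series=[[-6.9,4.6,30,0,0,-0.3,0.5],[0,0,50,0,0,0,0.4],[0,0,50,0,0,0,0.4],[0,0,50,0,0,0,0.4],[0,0,30,0,0,0,0.4],[0,0,20,0,0,0,0.4],[0,0,10,0,0,0,0.4],[0,0,0,0,0,0,0.4],[0,0,0,0,0,0,0.4]])

```text
time_s: 28.22
position: [0.5467, -0.363, 0.0107]
tool_rot: [[0.284, 0.959, 0.001], [0.959, -0.284, -0.001], [-0.001, 0.002, -1.0]]
ft_force: [0.6, -0.2, -0.4]
grip_width: 0.0343
gripper_force: 0.0
```

Run:
```python
from h import *
go([.5463,-.3619,.0083],-16.6); print(telemetry.observe()["position"],telemetry.observe()["ft_force"])
```

```text
turn z 0.1  shift mm [ 0.9 -0.7  2.4] yaw -16.52 q6 -27.4 t 28.225 tilt [ 0.0014 -0.0014]
[ 0.54667071 -0.3629758   0.01074782] [ 0.64232419 -0.15433549 -0.36708009]
```

apply_moves(series=[[0.9,-0.7,2.4,0,0,0,0.3],[0,0,0,0,0,0,0.15],[0,0,0,0,0,0,0],[0,0,0,0,0,0,0],[0,0,0,0,0,0,0],[0,0,0,0,0,0,0]], grip_force=90)

```text
time_s: 28.98
position: [0.5458, -0.3618, 0.0074]
tool_rot: [[0.285, 0.959, 0.0], [0.959, -0.285, -0.0], [-0.0, 0.0, -1.0]]
ft_force: [-1.7, 0.3, 4.3]
grip_width: 0.007
gripper_force: 87.8
```

apply_moves(series=[[0,0,-5,0,0,0,0],[0,0,-15,0,0,0,0],[0,0,-25,0,0,0,0],[0,0,-30,0,0,0,0],[0,0,-25,0,0,0,0],[0,0,-10,0,0,0,0],[0,0,0,0,0,-6,0],[0,0,0,0,0,-9,0],[0,0,0,0,0,-9,0],[0,0,0,0,0,-7.6,0],[0,0,0,0,0,0,0]])

```text
time_s: 30.35
position: [0.5455, -0.3617, 0.1167]
tool_rot: [[-0.259, 0.966, -0.001], [0.966, 0.259, 0.001], [0.001, -0.001, -1.0]]
ft_force: [0.4, -0.2, -2.1]
grip_width: 0.0069
gripper_force: 87.6
```

Run:
```python
from h import *
s=telemetry.observe();print(s["position"],s["grip_width"],s["ft_force"]); go([.5881,-.1982,.115],15.0)
c=cam("wrist"); np.savez("w5.npz",**c); W=world(c); p=s["position"]; R=np.array(s["tool_rot"])
L=(W-p)@R; m=(abs(L[:,:,1])<.006)&(L[:,:,0]>.03)&(L[:,:,0]<.2)&(abs(L[:,:,2])<.04)
for lo in np.arange(.03,.19,.02):
    q=L[m&(L[:,:,0]>=lo)&(L[:,:,0]<lo+.02)]
    if len(q): print(np.median(q,0).round(4),len(q))
print("tip",L[m][:,0].max())
```

```text
[ 0.54550827 -0.36167729  0.11669926] 0.0069317726853529524 [ 0.35679471 -0.24476056 -2.11973044]
turn z -0.0  shift mm [146.9  83.5   1.8] yaw 14.99 q6 -58.9 t 30.35 tilt [-0.0007  0.0006]
[ 0.0401  0.0014 -0.031 ] 1930
[ 0.0603  0.0011 -0.028 ] 2057
[ 0.0799  0.0011 -0.025 ] 2195
[ 0.0978  0.0011 -0.0223] 1775
tip 0.10554981536413888
```

apply_moves(series=[[18,10,0,0,0,0,0],[30,17,0,0,0,0,0],[35,20,0,0,0,0,0],[30,17,0,0,0,0,0],[20,12,0,0,0,0,0],[14,7.5,0,0,0,0,0],[0,0,0,0,0,0,0],[0,0,0,0,0,0,0]])

```text
time_s: 31.4
position: [0.588, -0.1991, 0.1171]
tool_rot: [[-0.259, 0.966, -0.0], [0.966, 0.259, -0.0], [-0.0, -0.0, -1.0]]
ft_force: [0.7, -0.2, -2.3]
grip_width: 0.007
gripper_force: 87.7
```

```bash
cat > rel.py <<'E'
from h import *
s=telemetry.observe();p=s["position"];R=np.array(s["tool_rot"]);print(p,s["ft_force"].round(1))
go([.5881,-.1982,.115],15.0)
c=cam("wrist"); np.savez("w6.npz",**c); save(c,"w6"); W=world(c); L=(W-p)@R
m=(abs(L[:,:,1])<.009)&(L[:,:,0]>.03)&(L[:,:,0]<.165)&(-L[:,:,2]<.034)&(-L[:,:,2]>.008)
for lo in np.arange(.03,.17,.02):
    q=L[m&(L[:,:,0]>=lo)&(L[:,:,0]<lo+.02)]
    if len(q)>20: print("drift",q.mean(0).round(4),(q[:,1].min()+q[:,1].max())/2,np.ptp(q[:,1]).round(4),len(q))
A=np.array([.5352,-.0003]); d=np.hypot(W[:,:,0]-A[0],W[:,:,1]-A[1])
for nm,a,b in(("gauge top",.226,.232),("mouth",.172,.1755),("socket side",.09,.165)):
    q=L[(d<.025)&(W[:,:,2]>a)&(W[:,:,2]<b)]
    if len(q)>10: print(nm,q.mean(0).round(4),"mid y",((q[:,1].min()+q[:,1].max())/2).round(4),np.ptp(q[:,1]).round(4),len(q))
q=(np.r_[A,.1]-p)@R; print("axis in tool",q.round(4))
E
python3 rel.py
```

```text
[ 0.58801589 -0.19905194  0.1170746 ] [ 0.7 -0.2 -2.3]
turn z 0.0  shift mm [0.8 0.3 2.1] yaw 15.00 q6 -44.6 t 31.4 tilt [-0.     -0.0004]
drift [ 0.0401  0.0012 -0.031 ] 0.0012249296005812295 0.0079 1920
drift [ 0.0601  0.0012 -0.028 ] 0.0011044534241557344 0.008 2044
drift [ 0.08    0.0011 -0.025 ] 0.0010819653173626126 0.0079 2191
drift [ 0.0977  0.0012 -0.0223] 0.0011118015708707887 0.0082 1790
axis in tool [0.2057 0.0004 0.017 ]
```

View pics/w6.png

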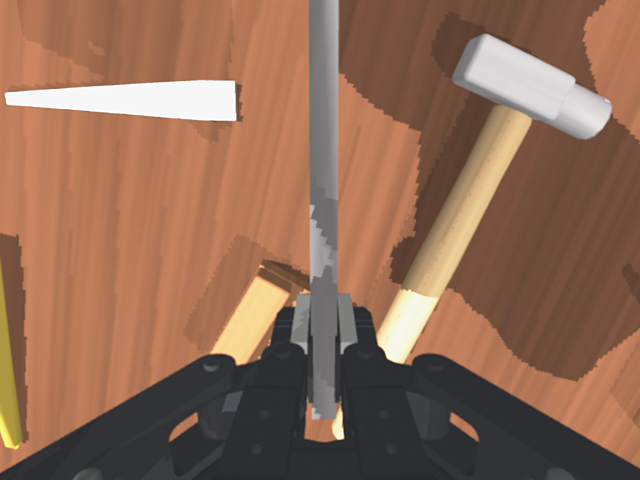

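The wrist view shows the drift centred between the pads at column 324, which is also the finger midline, so the 1.2 mm offset is camera bias. I'll lower it to slot height.

apply_moves(series=[[0.8,0.4,10,0,0,0,0],[0,0,14,0,0,0,0],[0,0,14,0,0,0,0],[0,0,10,0,0,0,0],[0,0,5.3,0,0,0,0],[0,0,0,0,0,0,0],[0,0,0,0,0,0,0]])

```text
time_s: 32.33
position: [0.5886, -0.1974, 0.0643]
tool_rot: [[-0.26, 0.966, 0.001], [0.966, 0.26, -0.0], [-0.001, 0.001, -1.0]]
ft_force: [0.2, -0.1, -1.5]
grip_width: 0.0067
gripper_force: 87.7
```

Run:
```python
from h import *
s=telemetry.observe(); print(s["position"],s["ft_force"].round(1)); R=np.array(s["tool_rot"]); print("axis in tool",((np.array([.5352,-.0003,.067])-s["position"])@R*1000).round(1))
c=cam("side"); cv2.imwrite("pics/s7c.png",cv2.resize(c["rgb"][215:325,280:390,::-1],(600,600),interpolation=cv2.INTER_CUBIC))
```

```text
[ 0.58859023 -0.19737516  0.06428598] [ 0.2 -0.1 -1.5]
axis in tool [204.2  -0.3  -2.8]
```

View pics/s7c.png

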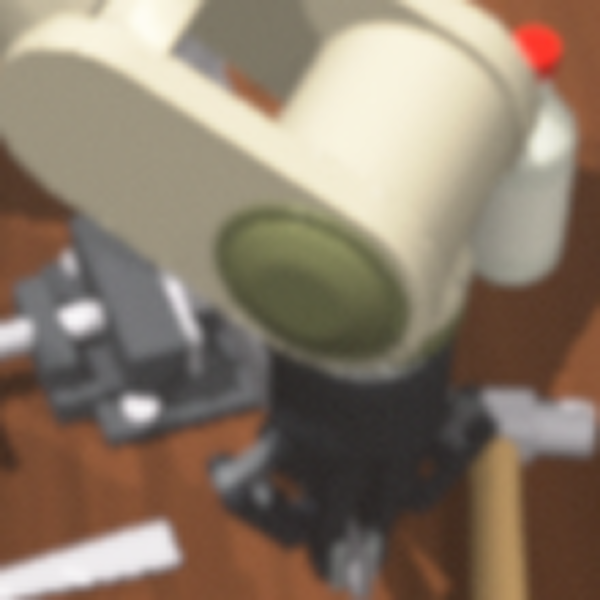

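apply_moves(series=[[4,-0.3,0.6,0,0,0,0],[5,0,0,0,0,0,0],[5,0,0,0,0,0,0],[5,0,0,0,0,0,0],[5,0,0,0,0,0,0],[5,0,0,0,0,0,0],[0,0,0,0,0,0,0]])

```text
time_s: 33.25
position: [0.5804, -0.169, 0.0633]
tool_rot: [[-0.26, 0.966, -0.0], [0.966, 0.26, 0.0], [0.0, -0.0, -1.0]]
ft_force: [-0.2, -1.1, -2.3]
grip_width: 0.007
gripper_force: 87.7
```

apply_moves(series=[[5,0.1,0,0,0,0,0],[5,0,0,0,0,0,0],[5,0,0,0,0,0,0],[5,0,0,0,0,0,0],[4,0,0,0,0,0,0],[0,0,0,0,0,0,0]])

```text
time_s: 34.0
position: [0.5743, -0.1459, 0.0633]
tool_rot: [[-0.26, 0.966, -0.0], [0.966, 0.26, -0.0], [0.0, -0.0, -1.0]]
ft_force: [0.3, 0.3, -1.9]
grip_width: 0.0068
gripper_force: 87.7
```

apply_moves(series=[[4,0,0,0,0,0,0],[3,0,0,0,0,0,0],[2,0,0,0,0,0,0],[1,0,0,0,0,0,0],[0,0,0,0,0,0,0]])

```text
time_s: 34.62
position: [0.5718, -0.1365, 0.0632]
tool_rot: [[-0.26, 0.966, -0.0], [0.966, 0.26, -0.0], [-0.0, -0.0, -1.0]]
ft_force: [0.3, -1.2, -2.9]
grip_width: 0.007
gripper_force: 87.7
```

apply_moves(series=[[1,0,0,0,0,0,0],[1,0,0,0,0,0,0],[1,0,0,0,0,0,0],[1,0,0,0,0,0,0],[0,0,0,0,0,0,0]])

```text
time_s: 35.25
position: [0.5708, -0.1327, 0.0632]
tool_rot: [[-0.26, 0.966, 0.0], [0.966, 0.26, -0.0], [-0.0, -0.0, -1.0]]
ft_force: [0.2, -1.4, -5.8]
grip_width: 0.0067
gripper_force: 87.5
```

apply_moves(series=[[0,0,0.6,0,0,0,0],[2,0,0,0,0,0,0],[1,0,0,0,0,0,0],[1,0,0,0,0,0,0],[0,0,0,0,0,0,0]])

```text
time_s: 35.88
position: [0.5703, -0.1298, 0.063]
tool_rot: [[-0.26, 0.966, 0.002], [0.966, 0.26, -0.002], [-0.002, 0.001, -1.0]]
ft_force: [2.2, -7.4, -4.2]
grip_width: 0.0067
gripper_force: 87.6
```

apply_moves(series=[[0.7,0,0,0,0,0,0],[0.7,0,0,0,0,0,0],[0.6,0,0,0,0,0,0],[0,0,0,0,0,0,0]])

```text
time_s: 36.38
position: [0.5701, -0.1288, 0.0632]
tool_rot: [[-0.259, 0.966, 0.003], [0.966, 0.259, -0.004], [-0.004, 0.002, -1.0]]
ft_force: [2.9, -10.9, -3.8]
grip_width: 0.0068
gripper_force: 87.5
```

apply_moves(series=[[0.7,0,0,0,0,0,0],[0.7,0,0,0,0,0,0],[0.6,0,0,0,0,0,0],[0,0,0,0,0,0,0]])

```text
time_s: 36.88
position: [0.57, -0.1277, 0.0633]
tool_rot: [[-0.259, 0.966, 0.004], [0.966, 0.259, -0.005], [-0.006, 0.002, -1.0]]
ft_force: [4.1, -14.9, -6.0]
grip_width: 0.0066
gripper_force: 87.5
```

apply_moves(series=[[0.7,0,0,0,0,0,0],[0.7,0,0,0,0,0,0],[0.6,0,0,0,0,0,0],[0,0,0,0,0,0,0]])

```text
time_s: 37.38
position: [0.5699, -0.1266, 0.0636]
tool_rot: [[-0.259, 0.966, 0.005], [0.966, 0.259, -0.007], [-0.008, 0.003, -1.0]]
ft_force: [4.7, -19.0, -5.0]
grip_width: 0.0069
gripper_force: 87.5
```

apply_moves(series=[[0.7,0,0,0,0,0,0],[0.7,0,0,0,0,0,0],[0,0,0,0,0,0,0]])

```text
time_s: 37.75
position: [0.5698, -0.1257, 0.0636]
tool_rot: [[-0.259, 0.966, 0.006], [0.966, 0.259, -0.008], [-0.009, 0.004, -1.0]]
ft_force: [4.3, -20.1, -5.1]
grip_width: 0.0068
gripper_force: 87.5
```

Run:
```python
from h import *
s=telemetry.observe(); p=s["position"];R=np.array(s["tool_rot"]); print(p,s["ft_force"].round(1),s["wrist_torque"].round(2))
c=cam("wrist"); W=world(c); L=(W-p)@R; save(c,"w8")
m=(abs(L[:,:,1])<.009)&(-L[:,:,2]<.045)&(-L[:,:,2]>.0)
for lo in np.arange(.03,.13,.015):
    q=L[m&(L[:,:,0]>=lo)&(L[:,:,0]<lo+.015)]
    if len(q)>20: print("drift",q.mean(0).round(4),np.ptp(q[:,1]).round(4),len(q))
d=np.hypot(W[:,:,0]-.535,W[:,:,1]); Q=W[(d<.03)&(W[:,:,2]>.15)]; print(len(Q))
if len(Q): print(np.histogram(Q[:,2],bins=np.arange(.16,.25,.004))[0])
t=cam("top"); T=world(t); d=np.hypot(T[:,:,0]-.533,T[:,:,1]); Q=T[(d<.012)&(T[:,:,2]>.2)&(T[:,:,2]<.25)]; print("top",len(Q),np.percentile(Q[:,2],[50,90]) if len(Q) else 0)
t=cam("side"); T=world(t); d=np.hypot(T[:,:,0]-.533,T[:,:,1]); Q=T[(d<.02)&(T[:,:,2]>.17)&(T[:,:,2]<.25)]; print("side",len(Q),np.percentile(Q[:,2],[50,90,99]) if len(Q) else 0)
```

```text
[ 0.56980139 -0.12572735  0.06364097] [  4.3 -20.1  -5.1] [-3.14 -0.76  0.08]
drift [ 0.0375  0.0011 -0.0314] 0.0077 1381
drift [ 0.0526  0.001  -0.0291] 0.008 1505
drift [ 0.0675  0.0011 -0.0269] 0.0079 1606
drift [ 0.0826  0.001  -0.0247] 0.0081 1690
drift [ 0.0975  0.0009 -0.0224] 0.008 1753
drift [ 0.1052  0.0011 -0.0209] 0.0076 41
0
top 115 [0.228402   0.23172506]
side 0 0
```

apply_moves(series=[[0.7,0,0,0,0,0,0],[0.7,0,0,0,0,0,0],[0.7,0,0,0,0,0,0],[0,0,0,0,0,0,0]])

```text
time_s: 38.4
position: [0.5695, -0.1241, 0.0637]
tool_rot: [[-0.259, 0.966, 0.006], [0.966, 0.259, -0.008], [-0.009, 0.004, -1.0]]
ft_force: [5.3, -21.5, -5.7]
grip_width: 0.0067
gripper_force: 87.5
```

apply_moves(series=[[1,0,0,0,0,0,0],[1,0,0,0,0,0,0],[1,0,0,0,0,0,0],[1,0,0,0,0,0,0],[0,0,0,0,0,0,0]])

```text
time_s: 39.02
position: [0.5679, -0.1188, 0.0634]
tool_rot: [[-0.259, 0.966, 0.005], [0.966, 0.259, -0.006], [-0.007, 0.003, -1.0]]
ft_force: [4.7, -16.5, -6.2]
grip_width: 0.0067
gripper_force: 87.5
```

apply_moves(series=[[1,0,0,0,0,0,0],[1,0,0,0,0,0,0],[1,0,0,0,0,0,0],[1,0,0,0,0,0,0],[1,0,0,0,0,0,0],[1,0,0,0,0,0,0],[0,0,0,0,0,0,0]])

```text
time_s: 39.9
position: [0.5651, -0.1106, 0.0628]
tool_rot: [[-0.26, 0.966, 0.001], [0.966, 0.26, -0.001], [-0.002, 0.001, -1.0]]
ft_force: [0.9, -5.8, -3.9]
grip_width: 0.0067
gripper_force: 87.7
```

apply_moves(series=[[1.5,0,0,0,0,0,0],[1.5,0,0,0,0,0,0],[1.5,0,0,0,0,0,0],[1.5,0,0,0,0,0,0],[1.5,0,0,0,0,0,0],[1.5,0,0,0,0,0,0],[1.5,0,0,0,0,0,0],[1.5,0,0,0,0,0,0],[0,0,0,0,0,0,0]])

```text
time_s: 41.02
position: [0.5614, -0.0981, 0.0626]
tool_rot: [[-0.26, 0.966, -0.0], [0.966, 0.26, 0.0], [0.0, -0.0, -1.0]]
ft_force: [1.0, 0.5, -2.7]
grip_width: 0.0069
gripper_force: 87.8
```

apply_moves(series=[[1.5,0,0,0,0,0,0],[1.5,0,0,0,0,0,0],[1.5,0,0,0,0,0,0],[1.5,0,0,0,0,0,0],[1.5,0,0,0,0,0,0],[1.5,0,0,0,0,0,0],[1.5,0,0,0,0,0,0],[1.5,0,0,0,0,0,0],[0,0,0,0,0,0,0]])

```text
time_s: 42.15
position: [0.5583, -0.0865, 0.0626]
tool_rot: [[-0.26, 0.966, -0.0], [0.966, 0.26, 0.0], [0.0, -0.0, -1.0]]
ft_force: [0.8, -1.1, -3.5]
grip_width: 0.0067
gripper_force: 87.8
```

apply_moves(series=[[1.5,0,0,0,0,0,0],[1.5,0,0,0,0,0,0],[1.5,0,0,0,0,0,0],[1.5,0,0,0,0,0,0],[1.5,0,0,0,0,0,0],[1.5,0,0,0,0,0,0],[1.5,0,0,0,0,0,0],[1.5,0,0,0,0,0,0],[0,0,0,0,0,0,0]])

```text
time_s: 43.28
position: [0.5552, -0.0749, 0.0626]
tool_rot: [[-0.26, 0.966, -0.0], [0.966, 0.26, 0.0], [0.0, -0.0, -1.0]]
ft_force: [0.5, 0.0, -2.4]
grip_width: 0.0065
gripper_force: 87.8
```

Run:
```python
from h import *
s=telemetry.observe(); p=s["position"];R=np.array(s["tool_rot"]); print(p,s["ft_force"].round(1),((np.array([.5352,-.0003,.067])-p)@R).round(4))
t=cam("top"); T=world(t); d=np.hypot(T[:,:,0]-.533,T[:,:,1]); Q=T[(d<.012)&(T[:,:,2]>.2)&(T[:,:,2]<.26)]; print("top",len(Q),np.percentile(Q[:,2],[50,90]) if len(Q) else 0)
```

```text
[ 0.55515996 -0.07486146  0.06258093] [ 0.5  0.  -2.4] [ 0.0772  0.0001 -0.0044]
top 45 [0.23712955 0.23957889]
```

apply_moves(series=[[0,0,0,0,0,0,0.12],[0,0,0,0,0,0,0.2],[0,0,0,0,0,0,0.3],[0,0,0,0,0,0,0.35],[0,0,0,0,0,0,0.35],[0,0,-5,0,0,0,0.35],[0,0,-15,0,0,0,0.35],[0,0,-25,0,0,0,0.35],[-10,0,-25,0,0,0,0.35],[-40,0,-30,0,0,0,0.35],[-50,0,-30,0,0,0,0.35],[-50,0,0,0,0,0,0.35]])

```text
time_s: 44.82
position: [0.5953, -0.2218, 0.1969]
tool_rot: [[-0.26, 0.966, 0.006], [0.966, 0.26, -0.003], [-0.005, 0.005, -1.0]]
ft_force: [-0.3, -0.1, 0.0]
grip_width: 0.0297
gripper_force: 0.0
```

apply_moves(series=[[-50,0,-20,0,0,0,0.35],[-50,0,-20,0,0,0,0.35],[-30,0,0,0,0,0,0.35],[0,0,0,0,0,0,0.35],[0,0,0,0,0,0,0.35],[0,0,0,0,0,0,0.35]])

```text
time_s: 45.58
position: [0.6281, -0.3443, 0.2333]
tool_rot: [[-0.261, 0.965, 0.0], [0.965, 0.261, -0.0], [-0.0, 0.0, -1.0]]
ft_force: [0.2, 0.7, 0.2]
grip_width: 0.0301
gripper_force: 0.0
```

Run:
```python
from h import *
t=cam("top"); T=world(t); d=np.hypot(T[:,:,0]-.533,T[:,:,1]); Q=T[(d<.016)&(T[:,:,2]>.2)&(T[:,:,2]<.26)]; print("top",len(Q),np.percentile(Q[:,2],[50,90]),Q.mean(0)); Q=T[(d<.022)&(T[:,:,2]>.165)&(T[:,:,2]<.18)]; print("mouth",np.median(Q[:,2]))
c=cam("side"); print(telemetry.observe()["time_s"])
a=cv2.resize(c["rgb"][190:310,260:380,::-1],(590,590),interpolation=cv2.INTER_CUBIC); cv2.imwrite("pics/s9c.png",a)
```

```text
top 147 [0.23693383 0.23931762] [0.53148766 0.00133498 0.2351802 ]
mouth 0.17345673929747063
45.675
```

View pics/s9c.png

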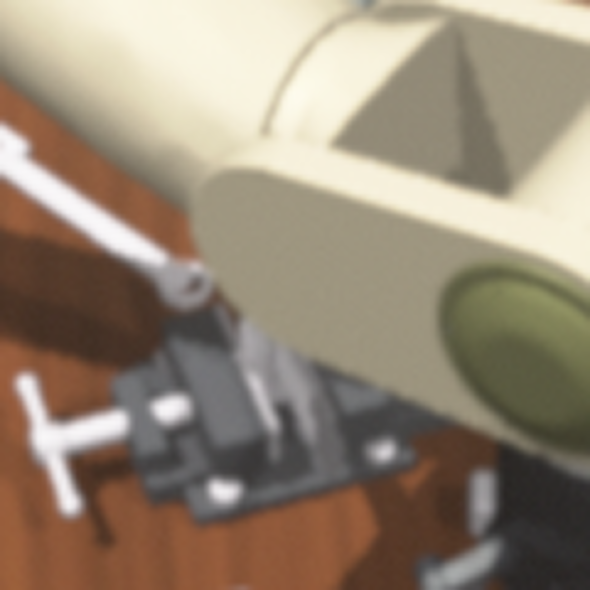

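The last view shows the drift lying through the slot at about (300,390), with the arm clear of it. The gauge top is at 0.237 m, about 8.5 mm above home, so I'm handing the job in.

```bash
python3 -c "
from rig import env
print(env.close_job())"
```

```text
the job is handed in; nothing more can be done
None
```

I handed the job in at about 46 s: the gauge was seated and released, then knocked loose and lifted about 8.5 mm, and by camera it was still standing on the drift with the gripper clear. The hand-in returned no verdict, so I don't know whether it passed.

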